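# Tap the jammed mixing slugs out of the flask

## Task

Slide the round metal dish along the bench until it stands under the mouth of the tilted clear flask, so that it will catch what falls out. Then free the three steel mixing slugs that lie jammed across the flask's neck by tapping the side of the flask lightly with the fingers, until all three lie in the dish. Leave the dish standing there, do not lift it off the bench, and do not disturb the paint jar, the airbrush or the grey tin.

Things in the scene. Friction and masses are not known exactly. Their poses are not given: they have to be found in the camera images.
- stand: Fixed stand of the flask: dark steel foot plate 120 x 110 x 12 mm and a post 22 mm thick. Origin on the bench under the post's axis; z up. Seen from above the flask runs from the post along the stand's -x, mouth foremost and lowest; the stand's y is the flask's sideways direction, in which it is tapped.
- flask: Flat clear square-shouldered plastic flask, mouth down 32 degrees below level. Origin: its pivot, on its underside at the heel, 205 mm above the bench; its -x runs down to the mouth, y sideways, z square to its flat sides. Body 48 wide, 23 thick (z 0 to 23), x +14 to -104 mm; neck 25 wide, x -104 to -135 mm. Inside: body 40 wide, neck bore 17 wide, both 15 deep. Top of heel 235 mm over the bench.
- flank (a point): Point in the flask's middle near its shoulder, 85 mm from the pivot, about 170 mm above the bench: tap on either side face here. The faces stand 24 mm to either side along the stand's y, each some 25 mm high. The pivot is sprung (2 N m/rad) and damped: the flask gives sideways to 0.2 rad each way (17 mm here; 10 mm takes 3 N if slow, some 10 N if quick) and is back in the middle 0.6 s after. Over 0.3 m/s is too hard a tap.
- mouth (a point): Centre of the flask's open mouth, 143 mm above the bench; the lowest edge of the mouth is 133 mm above the bench, the top of the neck next to the mouth about 153 mm.
- drop (a point): Point on the bench about where freed slugs land: 50 mm beyond the mouth along the stand's -x. Best place for the middle of the dish; up to 45 mm from it will do.
- slug0_mid (a point): Middle of the foremost dark steel slug, a round-ended rod 10 mm thick, 27 mm long, 15 g. At the start it lies crosswise, too long for the neck, both ends on the flat inner shoulder. A quick tap (fingers moving 0.1 m/s or more as they strike) shifts it sideways in the flask; after 2 to 6 mm one end drops into the neck and it slides out. A slow push carries it along and frees nothing.
- slug1_mid (a point): Middle of the second slug, like the first and lying behind it, crosswise. Each tap shifts all slugs a few mm in the flask towards the side that was tapped; taps on the same side add up, and several may be needed. A slug that has shifted as far as the flask's inner wall still drops through.
- slug2_mid (a point): Middle of the third, rearmost slug, like the others.
- slug0: The same slug as point slug0_mid; its x runs along the rod, its origin lies on the rod's surface, 5 mm from its axis.
- slug1: The same slug as point slug1_mid; its x runs along the rod, its origin lies on the rod's surface, 5 mm from its axis.
- slug2: The same slug as point slug2_mid; its x runs along the rod, its origin lies on the rod's surface, 5 mm from its axis.
- dish_center (a point): Middle of the loose round aluminium dish, 18 mm above its underside, on its axis. Dish: 132 mm across the rim, 36 mm high, wall 3 mm, floor 4 mm, inside about 122 mm across, 0.3 kg, open at the top. It can be pushed from outside or dragged along by a finger inside its wall.
- jar_mid (a point): Middle of a small loose amber paint jar with black cap, 52 mm across, 65 mm high, halfway up. Bystander. It and the dish stand on either side of the flask's mouth, either way round.
- airbrush: Loose steel airbrush lying on the bench, about 165 mm long, 40 mm wide, 30 mm high; origin under its middle, x along it. Bystander.
- tin: Loose flat grey tin 90 x 60 x 22 mm, origin under its middle. Bystander.
- dish: The dish itself: origin under its middle, z up its axis.
There are look-alikes about, which are no part of the job. Of the things that look like the dish, the middle-sized one is meant. Several things look just like the stand: the one meant starts nearest to the robot's base.

How it is judged:
By the outcome, as a careful person would: the job done as asked, in the order asked, and still so for the second after the job is handed in, with the robot touching nothing.
It also fails if it takes over 64 s, if anything falls off the work surface, if the arm or the gripper's body presses on something with over 40 N, if the wrist force passes 120 N, or if a joint passes its speed limit or range.

## Robot

A 7-joint arm with a two-finger parallel gripper is mounted at the origin on the work surface. World frame = base frame: x ahead of the robot, y to its left, z up, the work surface at z = 0. Lengths are in mm, angles in rad, forces in N, time in s.
With the tool pointing down it reaches from about 425 to 1025 mm from the base axis. Payload 3.6 kg.
Tool frame: the origin (TCP) lies at the very end of the fingers, on their centre line; the grasp point (between the pads) lies 19 mm behind it (manip.tcp_to_grasp is the distance from the TCP to the grasp point, in mm); z points along the fingers, y is the line along which they close (so a half turn about z gives the same grasp; the last joint's range is limited). The gripper opens to 85 mm and grips with 20 to 120 N. Pads are 22 mm wide; open, the fingers measure 114 mm over their backs; the gripper's body (76 mm by 85 mm) begins 54 mm behind the grasp point. The pads swing forward as they close: fully open they stand 13 mm farther back than shut.
Start: joints at [-1.264, 0.591, 0.048, 1.609, -0.033, 0.943, -0.034], TCP at [282.191, 667.831, 231.302] pointing down, gripper open.
Joint ranges: [-2.69, 2.69], [-0.47, 2.24], [-1.27, 1.36], [0.19, 2.51], [-1.53, 4.68], [0.08, 2.07], [-3.09, 3.09]. Speed limits (rad/s): [2.57, 2.57, 3.14, 3.14, 3.14, 3.14, 3.14].

## Interface

Orientations are given as [roll, pitch, yaw] about the fixed x, y, z axes, in that order (R = Rz(yaw) Ry(pitch) Rx(roll)).
In Python, from station import manip, eyes, nets gives the robot as it stands. The module is installed in compiled form; this text tells all that it offers.
- The arm moves only by the shell command python3 -m handwheel 'ROWS' [OPENING] [FORCE]. ROWS is JSON, a list of rows, each an object with "xyz": the shift along the world's x, y, z in m, a list of three; "spin": the turn about the world's z in degrees. A call has 1 to 20 rows; each row shifts and turns the commanded pose from where the row before left it; what a row does not reach is not made up. A row lasts 1/12 s, in which the tool goes at most 41.7 mm and 7.16 degrees, less where a joint would pass 70% of its speed; a pose out of reach is approached as far as the arm can. A call is refused whole if a number of a shift passes 0.0417 or a number of a turn 7.16, either way. A call with a gripper value outside its range is refused whole. OPENING is the opening, from 0 (shut) to 1 (fully open), set as the call begins (- or left out, the last holds). The fingers move at their own pace and stop on an object; FORCE is the grip in N (left out, the last holds). Time passes only in rows, so rows that do not move let the fingers close. It gives the time, the measured TCP pose, the force, the opening and the grip force at its end, in the units of the state.
- manip.observe(): the state, without advancing time (a new reading comes with each control period).
- eyes.capture(name): name is "side" or "top" or "wrist"; returns a dict with "frame" (480x640x3 uint8, red, green, blue), "range_z" (480x640 float32, mm along the optical axis (not along the pixel's ray), 0 where there is no reading), "K" (3x3 intrinsics, pixels), "origin" and "attitude" of the camera in the world; the wrist camera has in their place "T_tool_cam" (4x4, takes a point from camera to tool coordinates, whose origin is the TCP and whose axes are the flange's). Camera axes: x right, y up, looking along -z (the intrinsics and any distortion apply to the point x, -y, -z); pixel columns grow to the right and rows downward; lengths in mm; the calibration is good to about 2 mm. A picture is of the moment at which its call begins: read the wrist's pose just before it.
- manip.finish_job(): hands the job in; it is judged then, once.
Trained networks look in the newest picture that a camera, given by its name, has taken for a name from the list of things; names that differ only in an ending like _2 or _b are one class to them, and where a whole thing is asked for, a point or a joint stands for the part that bears it (a point fixed in the world has none). Each returns a list of dicts, best first, with "p" (0 to 1); they miss things now and then, are a little off and sometimes report something else, mostly with a low value. They report only what shows in the picture. A call takes as long as a camera call. They do not tell look-alikes from the thing itself.
- nets.find_in(camera, target): "extent" ([left, top, right, bottom] in pixels, round what is visible of it).
- nets.regions_of(camera, target): "pixels" (480x640 bool, what is visible of it) and "extent" ([left, top, right, bottom] in pixels, round what is visible of it).
- nets.tip_of(camera, target): "position" ([column, row] in pixels: a listed point, or the origin of a listed thing).
The state is a dict: "clock": time; "joints": joint angles; "qd": joint speeds; "effort": joint torques, N m; "eef_pos": TCP position; "ee_rot": TCP orientation; "force": force on the tool from outside, world axes, zero at the start; "torque": the same for the moment, N m; "opening": finger opening in mm; "gripper_force": force on a finger pad.
Only numpy, scipy, OpenCV 4.12 (cv2) and the standard library are available. Lean on these libraries where they do the work, as an engineer would, in place of code of your own. Each camera call takes 0.05 s, during which the arm holds its last target. There are 200 camera calls.

## Working session

There is one attempt and no reset: what is moved stays moved. The work goes in short steps, Python scripts to look and compute and a shell command to move; the robot and the scene stay as the last step left them, time stands still between calls to the robot, and variables do not carry over. Pictures are saved under pics/ and viewed, at most 10 in all, crops included, and the job is handed in when it is done.

```bash
mkdir -p pics
cat > h.py <<'E'
import numpy as np, cv2
from scipy.spatial.transform import Rotation as R
from station import manip, eyes, nets
def rot(a):
    a=np.array(a,float)
    return a if a.shape==(3,3) else R.from_euler('xyz',a).as_matrix() if a.size==3 else R.from_quat(a).as_matrix()
def cap(n):
    s=manip.observe(); c=eyes.capture(n)
    if n=='wrist':
        T=np.array(c['T_tool_cam']); Rt=rot(s['ee_rot'])
        c['R']=Rt@T[:3,:3]; c['o']=Rt@T[:3,3]+np.array(s['eef_pos'])
    else: c['R']=rot(c['attitude']); c['o']=np.array(c['origin'],float)
    return c
def ray(c,u,v):
    K=c['K']; return c['R']@np.array([(u-K[0][2])/K[0][0],-(v-K[1][2])/K[1][1],-1])
def at_z(c,u,v,z):
    d=ray(c,u,v); return c['o']+d*(z-c['o'][2])/d[2]
def dep(c,u,v):
    z=c['range_z'][int(v),int(u)]; return c['o']+ray(c,u,v)*z
def save(c,n): cv2.imwrite(f'pics/{n}.png',c['frame'][:,:,::-1])
E
python3 - <<'E'
from h import *
np.set_printoptions(precision=1,suppress=True)
for n in('top','side'):
    c=cap(n); save(c,n+'0'); print(n,c['o'],c['attitude'],{k:v for k,v in c.items() if k not in('frame','range_z','R','o','K','origin','attitude')})
    for t,z in(('stand',0),('flask',205),('mouth',143),('flank',170),('drop',0),('dish_center',18),('dish',0),('jar_mid',32),('slug0_mid',180),('airbrush',0),('tin',0)):
        for d in nets.tip_of(n,t)[:5]:
            u,v=d['position']; print(t,round(d['p'],2),np.round([u,v]),at_z(c,u,v,z), end=' ')
            print(dep(c,u,v) if 0<=u<640 and 0<=v<480 else '')
print(manip.observe())
E
```

```text
top [ 294.3  -30.7 1743.4] [ 0.1  0.  -1.6] {}
stand 0.89 [159. 180.] [751.7 445.    0. ] [743.4 436.3  31.8]
stand 0.81 [312. 197.] [688.9 -34.7   0. ] [641.8 -34.2 208. ]
flask 0.88 [314. 180.] [690.9 -40.2 205. ] [685.1 -40.1 227.5]
flask 0.82 [136. 159.] [757.  454.7 205. ] [747.7 444.9 235.9]
flask 0.46 [313. 199.] [636.  -36.6 205. ] [635.6 -36.6 206.7]
mouth 0.98 [319. 228.] [567.9 -51.9 143. ] [566.  -51.8 154.2]
mouth 0.97 [156. 205.] [639.6 413.8 143. ] [638.  411.7 150.4]
flank 0.66 [151. 186.] [689.4 419.9 170. ] [685.4 415.4 185.7]
flank 0.63 [318. 214.] [603.1 -50.5 170. ] [602.1 -50.5 175.3]
dish_center 0.87 [389. 264.] [ 475.3 -266.9   18. ] [ 476.1 -267.9   10.5]
dish_center 0.77 [483. 296.] [ 372.4 -545.1   18. ] [ 372.7 -546.9   12.1]
dish 0.95 [382. 312.] [ 330.4 -242.2    0. ] [ 330.4 -241.9    2.6]
dish 0.86 [479. 295.] [ 378.3 -538.3    0. ] [ 378.1 -537.3    3.5]
dish 0.66 [388. 261.] [ 484.3 -265.6    0. ] [ 483.7 -264.8    5.8]
jar_mid 0.66 [214. 268.] [467.6 262.6  32. ] [464.4 257.1  63.9]
airbrush 0.66 [220. 216.] [632.  251.2   0. ] [630.8 250.3   6. ]
s
[... 723 characters left out ...]
 [ 491.9 -268.1    0. ] [ 489.6 -264.8    2.6]
dish 0.67 [428. 284.] [ 340.7 -254.5    0. ] [ 337.9 -249.8    3.9]
jar_mid 0.88 [272. 338.] [477.7 248.8  32. ] [459.2 265.1  53.5]
airbrush 0.85 [232. 319.] [640.7 245.3   0. ] [623.1 258.4  17.8]
tin 0.86 [352. 249.] [ 628.3 -245.9    0. ] [ 608.8 -221.9   19.9]
{'clock': 1.2, 'joints': array([-1.3,  0.6,  0. ,  1.6, -0. ,  0.9, -0. ]), 'qd': array([ 0., -0., -0., -0.,  0., -0.,  0.]), 'effort': array([ -0. , -54.9,   1.5, -19.9,   0. ,   0. ,  -0. ]), 'eef_pos': array([282.2, 667.8, 231.3]), 'ee_rot': array([3.1, 0. , 2.7]), 'force': array([-0.3, -0.4,  0.3]), 'torque': array([0., 0., 0.]), 'gripper_force': 0.0, 'opening': 85.26143348044776}
```

View pics/top0.png

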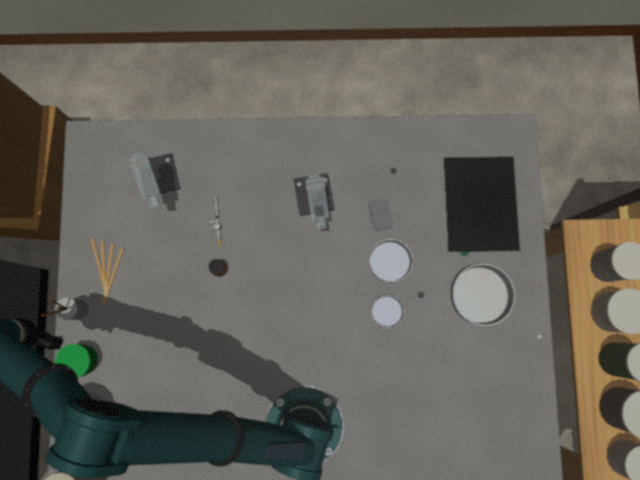

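View pics/side0.png

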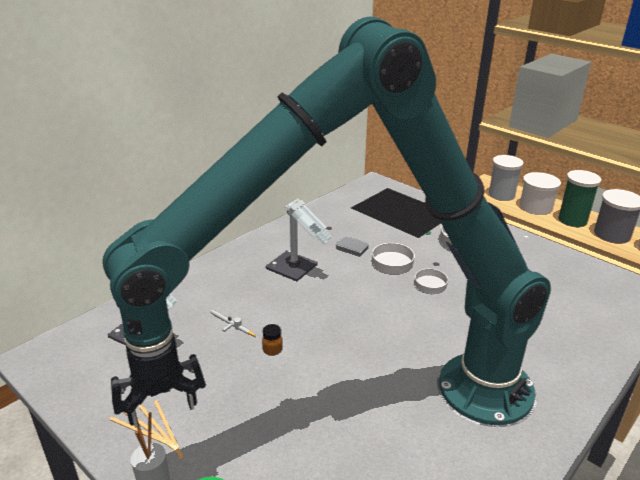

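Dish candidates in the top view are (390,261) middle-sized, (387,311) small and (482,295) large, so the one meant is (390,261). Its roughly 42 px width comes to about 132 mm. Stand candidates are (314,197), about 690 mm from the base, and (160,180), about 870 mm away, so the nearer one at (314,197) is meant. The jar is at (218,267), the airbrush at (217,220) and the tin at (381,214). I'll confirm these in a crop and refine the positions.

Run:
```python
from h import *
np.set_printoptions(precision=1,suppress=True)
c=cap('top'); f=c['frame'][:,:,::-1]
cv2.imwrite('pics/crop.png',cv2.resize(f[165:345,265:445],None,fx=3.3,fy=3.3,interpolation=cv2.INTER_CUBIC))
def pts(m):
    v,u=np.nonzero(m); z=c['range_z'][v,u]; k=z>0; v,u,z=v[k],u[k],z[k]; K=c['K']
    d=np.stack([(u-K[0][2])/K[0][0],-(v-K[1][2])/K[1][1],-np.ones(len(u))])
    return (c['R']@d*z).T+c['o']
for t in('dish','flask','tin','stand'):
    for d in nets.regions_of('top',t)[:4]:
        P=pts(d['pixels']); print(t,d['p'],np.round(d['extent']))
        if t=='dish':
            r=cv2.minEnclosingCircle(P[P[:,2]>-5,:2].astype(np.float32)); print(r, np.percentile(P[:,2],[2,50,98]))
        else:
            if t=='flask': P=P[P[:,2]>140]
            q=P[:,:2]-P[:,:2].mean(0); w=np.linalg.svd(q,full_matrices=False)[2][0]
            print(P.mean(0),np.degrees(np.arctan2(w[1],w[0])),P.min(0),P.max(0),cv2.minAreaRect(P[:,:2].astype(np.float32)))
```

```text
dish 0.98 [370. 238. 415. 286.]
((483.9803161621094, -267.37347412109375), 66.23088836669922) [-3.7  6.  39.2]
dish 0.75 [450. 262. 516. 326.]
((372.8023681640625, -537.3363037109375), 96.98936462402344) [-1.8  8.1 54.7]
dish 0.55 [371. 296. 402. 331.]
((332.391845703125, -255.6505889892578), 47.99855422973633) [-5.3  4.4 25.9]
flask 0.8 [305. 173. 330. 231.]
[637.1 -46.5 199.5] -171.6192392095739 [563.7 -75.8 148.8] [708.2 -15.5 237. ] ((635.451416015625, -48.33776092529297), (144.78826904296875, 50.453853607177734), 10.506199836730957)
flask 0.77 [128. 149. 159. 207.]
[706.5 431.3 197.6] -166.8696718747256 [632.6 398.6 140. ] [776.1 469.4 239.1] ((704.4161987304688, 433.6412658691406), (144.91127014160156, 53.855224609375), 11.412508964538574)
tin 0.79 [367. 202. 394. 232.]
[ 628.8 -243.5   21.6] -168.1699478287048 [ 580.9 -284.3   -7.5] [ 681.8 -206.3   38.6] ((632.7408447265625, -245.14718627929688), (97.62516784667969, 65.81938171386719), 11.669198989868164)
stand 0.91 [128. 151. 181. 207.]
[735.3 428.2 115.9] -175.2140327806536 [633.3 381.1  -5.9] [839.8 532.8 239.1] ((739.9044189453125, 449.52093505859375), (223.14756774902344, 131.47190856933594), 16.499786376953125)
stand 0.81 [293. 178. 333. 227.]
[662.3 -39.2 121.5] -164.39823013345713 [563.8 -99.3 -12.6] [766.   20.8 237. ] ((664.9541625976562, -42.956993103027344), (202.97874450683594, 108.71629333496094), 8.983902931213379)
```

View pics/crop.png

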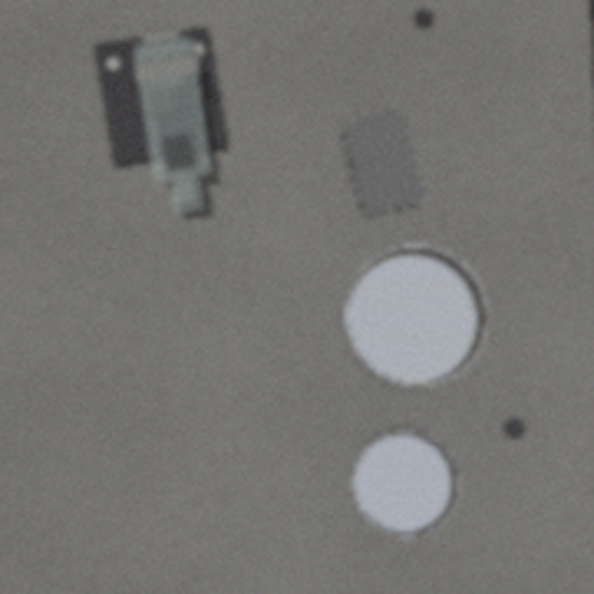

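```bash
python3 -m handwheel '[{"xyz":[0,0,0.04],"spin":0},{"xyz":[0.01,-0.02,0.03],"spin":-7},{"xyz":[0.02,-0.035,0],"spin":-7},{"xyz":[0.02,-0.035,0],"spin":-7},{"xyz":[0.02,-0.035,0],"spin":-7},{"xyz":[0.02,-0.035,0],"spin":-7},{"xyz":[0.02,-0.035,0],"spin":-7},{"xyz":[0.02,-0.035,0],"spin":-7},{"xyz":[0.02,-0.035,0],"spin":-7},{"xyz":[0.02,-0.035,0],"spin":-7},{"xyz":[0,-0.04,0],"spin":-7},{"xyz":[0,-0.04,0],"spin":-4}]' 1
```

```text
clock: 2.45
eef_pos: [453.5, 285.9, 301.6]
ee_rot: [3.14, -0.0, 1.444]
force: [0.7, 0.1, -1.0]
opening: 85.8
gripper_force: 0.0
```

The crop confirms the middle-sized dish, (410,318) in the crop, and the near stand and flask, with the neck at (190,200) in the crop. The dish centre is at (484,-267) with R 66, and the drop point is at about (518,-63). I'll travel to behind the dish.

```bash
python3 -m handwheel '[{"xyz":[0.0145,-0.04,0],"spin":0},{"xyz":[0,-0.04,0],"spin":0},{"xyz":[0,-0.04,0],"spin":0},{"xyz":[0,-0.04,0],"spin":0},{"xyz":[0,-0.04,0],"spin":0},{"xyz":[0,-0.04,0],"spin":0},{"xyz":[0,-0.04,0],"spin":0},{"xyz":[0,-0.04,0],"spin":0},{"xyz":[0,-0.04,0],"spin":0},{"xyz":[0,-0.04,0],"spin":0},{"xyz":[0,-0.04,0],"spin":0},{"xyz":[0,-0.04,0],"spin":0},{"xyz":[0,-0.04,0],"spin":0},{"xyz":[0,-0.04,0],"spin":0},{"xyz":[0,-0.04,0],"spin":0},{"xyz":[0,-0.04,0],"spin":0},{"xyz":[0,-0.007,0],"spin":0},{"xyz":[0,0,0],"spin":0}]' 1
```

```text
clock: 3.95
eef_pos: [465.1, -362.3, 301.7]
ee_rot: [3.141, 0.003, 1.444]
force: [0.0, 0.6, 0.4]
opening: 85.3
gripper_force: 0.0
```

```bash
python3 -m handwheel '[{"xyz":[0.003,0,-0.04],"spin":0},{"xyz":[0,0,-0.04],"spin":0},{"xyz":[0,0,-0.04],"spin":0},{"xyz":[0,0,-0.04],"spin":0},{"xyz":[0,0,-0.04],"spin":0},{"xyz":[0,0,-0.04],"spin":0},{"xyz":[0,0,-0.03],"spin":0},{"xyz":[0,0,-0.015],"spin":0},{"xyz":[0,0,-0.007],"spin":0},{"xyz":[0,0,0],"spin":0}]' 1
python3 - <<'E'
from h import *
c=cap('wrist'); save(c,'w1'); print(manip.observe()['eef_pos'])
E
```

```text
clock: 4.78
eef_pos: [469.4, -355.7, 8.0]
ee_rot: [-3.139, -0.003, 1.452]
force: [-0.3, 0.9, 0.5]
opening: 85.4
gripper_force: 0.0
[ 469.92946261 -356.85714018    9.2834492 ]
```

View pics/w1.png

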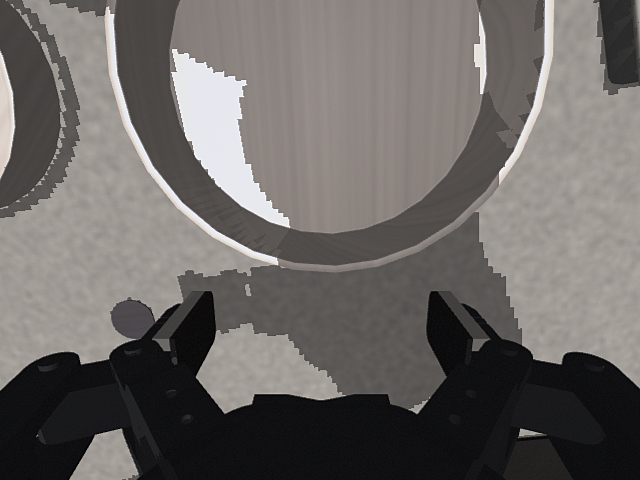

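The wrist view shows the dish rim bottom at (330,270), centred between the open fingers at (205,300) and (440,300). I'll push along (38,233).

```bash
python3 -m handwheel '[{"xyz":[0.0017,0.01,0],"spin":0},{"xyz":[0.0017,0.01,0],"spin":0},{"xyz":[0.0017,0.01,0],"spin":0},{"xyz":[0.0017,0.01,0],"spin":0},{"xyz":[0.002,0.012,0],"spin":0},{"xyz":[0.002,0.012,0],"spin":0},{"xyz":[0.002,0.012,0],"spin":0},{"xyz":[0.002,0.012,0],"spin":0},{"xyz":[0.002,0.012,0],"spin":0},{"xyz":[0.002,0.012,0],"spin":0},{"xyz":[0.002,0.012,0],"spin":0},{"xyz":[0.002,0.012,0],"spin":0},{"xyz":[0.002,0.012,0],"spin":0},{"xyz":[0.002,0.012,0],"spin":0},{"xyz":[0.0013,0.008,0],"spin":0},{"xyz":[0.0008,0.005,0],"spin":0},{"xyz":[0,0,0],"spin":0}]' 1
python3 - <<'E'
from h import *
np.set_printoptions(precision=1,suppress=True)
print(manip.observe()['eef_pos'])
c=cap('top')
for d in nets.tip_of('top','dish_center'): print(d['p'],d['position'],at_z(c,*d['position'],18))
for d in nets.regions_of('top','dish'): print(d['p'],d['extent'],at_z(c,*(np.array(d['extent'])[:2]/2+np.array(d['extent'])[2:]/2),25))
E
```

```text
clock: 6.25
eef_pos: [498.9, -184.2, 9.8]
ee_rot: [3.14, 0.001, 1.451]
force: [1.0, -2.9, 2.3]
opening: 84.9
gripper_force: 1.7
[ 498.9 -184.2    9.8]
0.89 [388.6, 309.5] [ 336.6 -259.7   18. ]
0.74 [480.2, 296.0] [ 373.2 -536.7   18. ]
0.96 [449.4, 262.4, 516.1, 325.4] [ 379.  -542.7   25. ]
0.85 [371.0, 294.5, 405.8, 329.1] [ 329.7 -258.    25. ]
0.65 [290.6, 176.7, 331.9, 227.3] [667.9 -32.2  25. ]
```

```bash
python3 -m handwheel '[{"xyz":[0.0015,0.01,0],"spin":0},{"xyz":[0.0015,0.01,0],"spin":0},{"xyz":[0.0015,0.01,0],"spin":0},{"xyz":[0.0015,0.01,0],"spin":0},{"xyz":[0.0015,0.01,0],"spin":0},{"xyz":[0.001,0.006,0],"spin":0},{"xyz":[0.0005,0.003,0],"spin":0},{"xyz":[0,0,0],"spin":0},{"xyz":[-0.003,-0.02,0],"spin":0},{"xyz":[-0.005,-0.03,0],"spin":0},{"xyz":[-0.005,-0.03,0],"spin":0},{"xyz":[0,-0.02,0.03],"spin":0},{"xyz":[0,0,0.04],"spin":0},{"xyz":[0,0,0.04],"spin":0},{"xyz":[0,0,0.03],"spin":0},{"xyz":[0,0,0],"spin":0}]' 1
python3 - <<'E'
from h import *
np.set_printoptions(precision=1,suppress=True)
for n in('top','side','wrist'):
    c=cap(n); save(c,n+'2')
    for t,z in(('dish_center',18),('mouth',143)):
        for d in nets.tip_of(n,t): print(n,t,d['p'],d['position'],at_z(c,*d['position'],z))
a=cv2.imread('pics/top2.png')[160:310,220:420]; b=cv2.imread('pics/side2.png')[180:330,200:400]
cv2.imwrite('pics/both2.png',cv2.resize(np.hstack([a,b]),None,fx=2,fy=2,interpolation=cv2.INTER_CUBIC))
E
```

```text
clock: 7.73
eef_pos: [497.1, -226.8, 154.0]
ee_rot: [3.134, -0.0, 1.451]
force: [-0.7, -1.0, -0.9]
opening: 85.1
gripper_force: 0.0
top dish_center 0.79 [321.6, 250.9] [516.8 -61.6  18. ]
top dish_center 0.68 [388.0, 310.4] [ 334.  -257.8   18. ]
top dish_center 0.55 [481.5, 300.5] [ 359.6 -539.9   18. ]
top mouth 0.97 [158.3, 205.0] [639.8 406.1 143. ]
top mouth 0.91 [317.4, 227.4] [568.2 -48.5 143. ]
side dish_center 0.82 [338.3, 280.5] [531.8 -67.   18. ]
side dish_center 0.8 [471.4, 237.7] [ 371.4 -550.1   18. ]
side dish_center 0.75 [433.9, 280.7] [ 326.  -259.9   18. ]
side mouth 0.68 [169.8, 305.3] [646.1 418.5 143. ]
side mouth 0.66 [330.5, 240.0] [565.9 -67.5 143. ]
side mouth 0.41 [350.3, 249.7] [491.7 -67.7 143. ]
wrist dish_center 0.97 [134.2, 285.3] [ 335.3 -257.    18. ]
```

View pics/both2.png

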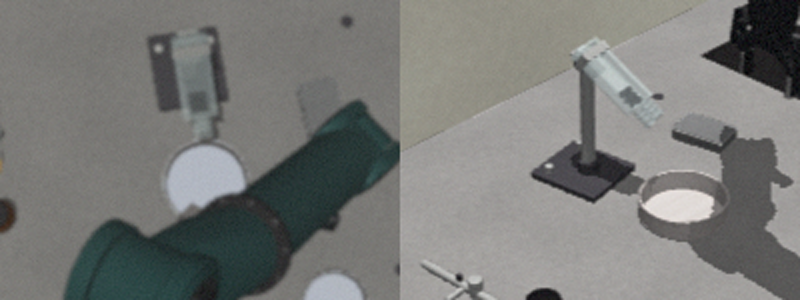

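The dish stands at about (517,-62), under the mouth: top view (205,180) and side view (683,205) in the composite. The flask is undisturbed and the slugs are visible at (200,100). Before tapping I'll check the wrist camera's clearance.

```bash
python3 -m handwheel '[{"xyz":[0.03,0.005,0.005],"spin":0},{"xyz":[0.03,0.005,0],"spin":0},{"xyz":[0.03,0.005,0],"spin":0},{"xyz":[0.03,0.005,0],"spin":0},{"xyz":[0,0,0],"spin":0}]' 0
python3 - <<'E'
from h import *
np.set_printoptions(precision=1,suppress=True)
c=cap('wrist'); print(c['T_tool_cam'],c['o'],manip.observe()['eef_pos'])
save(c,'w3')
for n in ('wrist',):
  for t,z in(('flank',170),('mouth',143),('slug0_mid',0),('slug2_mid',0)):
    for d in nets.tip_of(n,t): print(n,t,d['p'],d['position'],at_z(c,*d['position'],z),dep(c,*np.clip(d['position'],0,470)))
for d in nets.regions_of('wrist','flask')[:1]:
    v,u=np.nonzero(d['pixels']); P=np.array([dep(c,a,b) for a,b in zip(u,v)]); P=P[(P[:,2]>140)&(P[:,2]<245)]
    print(d['p'],P.min(0),P.max(0),cv2.minAreaRect(P[:,:2].astype(np.float32)))
E
```

```text
clock: 8.6
eef_pos: [621.8, -203.3, 153.5]
ee_rot: [3.136, -0.0, 1.457]
force: [0.2, 0.6, -0.4]
opening: 25.6
gripper_force: 0.0
[[   0.     1.     0.3   67. ]
 [   1.    -0.    -0.     1. ]
 [  -0.     0.3   -1.  -141.8]
 [   0.     0.     0.     1. ]] [ 629.5 -136.9  295.3] [ 618.  -204.4  153.2]Traceback (most recent call last):
  File "<stdin>", line 10, in <module>
    return umr_minimum(a, axis, None, out, keepdims, initial, where)
ValueError: zero-size array to reduction operation minimum which has no identity
```

View pics/w3.png

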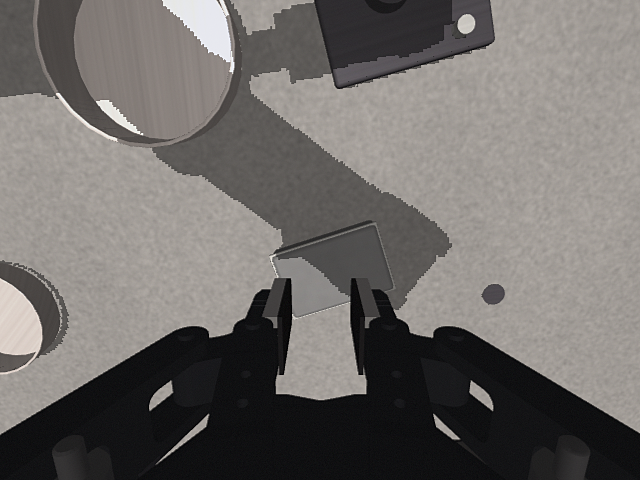

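The tin at (333,268) and the dish are below, and the camera at z≈295 clears the flask top. I'll approach the flask flank with shut fingers.

```bash
python3 -m handwheel '[{"xyz":[0,0.03,0.006],"spin":0},{"xyz":[0,0.03,0],"spin":0},{"xyz":[0,0.02,0],"spin":0},{"xyz":[0,0.007,0],"spin":0},{"xyz":[0,0,0],"spin":0},{"xyz":[0,0,0],"spin":0}]' 0
python3 - <<'E'
from h import *
np.set_printoptions(precision=1,suppress=True)
print(manip.observe()['eef_pos'],manip.observe()['opening'])
c=cap('wrist'); save(c,'w4')
for t,z in(('flank',170),('mouth',143),('slug0_mid',0),('slug2_mid',0)):
    for d in nets.tip_of('wrist',t): print(t,d['p'],d['position'],at_z(c,*d['position'],z))
E
```

```text
clock: 9.4
eef_pos: [613.8, -120.6, 160.5]
ee_rot: [3.141, 0.001, 1.449]
force: [0.5, -0.3, -0.4]
opening: -0.0
gripper_force: 0.0
[ 613.8 -120.6  160.5] -0.035049197070104635
flank 0.58 [284.9, 138.6] [610.1 -53.2 170. ]
mouth 0.58 [199.1, 168.3] [568.1 -61.  143. ]
slug2_mid 0.55 [569.3, 53.0] [820.9 -15.3   0. ]
```

View pics/w4.png

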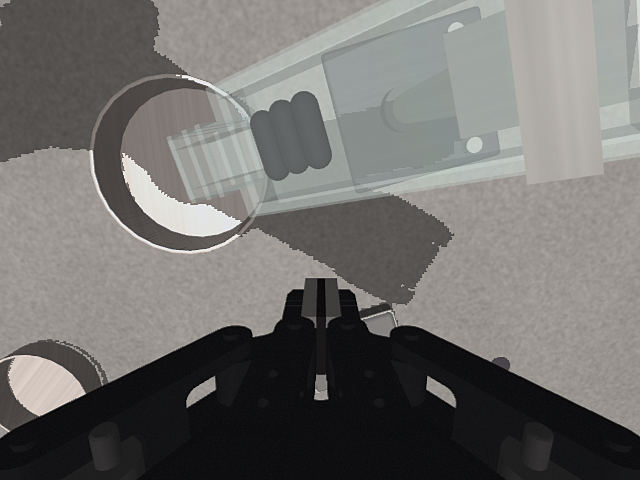

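Flank confirmed at (285,139), world (610,-53). The three slugs lie crosswise at (262..318,145). First tap goes from the -y side at about 0.18 m/s.

```bash
python3 -m handwheel '[{"xyz":[0,0.01,0],"spin":0},{"xyz":[0,0.015,0],"spin":0},{"xyz":[0,0.015,0],"spin":0},{"xyz":[0,-0.02,0],"spin":0},{"xyz":[0,-0.02,0],"spin":0},{"xyz":[0,0,0],"spin":0},{"xyz":[0,0,0],"spin":0},{"xyz":[0,0,0],"spin":0},{"xyz":[0,0,0],"spin":0},{"xyz":[0,0,0],"spin":0},{"xyz":[0,0,0],"spin":0}]' 0
cat > chk.py <<'E'
from h import *
import sys
print(manip.observe()['eef_pos'],manip.observe()['clock'])
c=cap('wrist'); save(c,sys.argv[1]); f=c['frame'].astype(int).sum(2)
m=(f<230).astype(np.uint8); m[270:]=0
n,l,s,ce=cv2.connectedComponentsWithStats(m)
for i in range(1,n):
    if s[i][4]>150: print('dark',s[i],ce[i].round())
for t in('slug0_mid',):
    for d in nets.regions_of('wrist','slug0')[:5]: print('slug',round(d['p'],2),np.round(d['extent']))
E
python3 chk.py w5
```

```text
clock: 10.57
eef_pos: [614.4, -118.2, 160.2]
ee_rot: [-3.141, -0.001, 1.452]
force: [-0.1, -0.5, -0.1]
opening: 0.1
gripper_force: 0.0
[ 614.39866507 -118.21224084  160.16925129] 10.5667
dark [  94   82  116  165 4416] [126. 151.]
slug 0.59 [164.   0. 640. 223.]
```

```bash
cat > sl.py <<'E'
import cv2,numpy as np,sys
for n in sys.argv[1:]:
    g=cv2.cvtColor(cv2.imread(f'pics/{n}.png'),cv2.COLOR_BGR2GRAY)[80:270,90:345]
    b=cv2.resize(g,(51,32),interpolation=cv2.INTER_AREA)
    print(n); print('\n'.join(''.join(' ' if v<70 else '.' if v<85 else '-' if v<110 else '+' if v<150 else '#' for v in r) for r in b))
E
python3 sl.py w4 w5
```

```text
w4
-..------+-.........-+#############################
....----........-------+###########################
---.-+-......-+++++++++++###+++##########---+###+##
.---+......-++++++++++++#####+#######++++----+#####
---+......+++++++++++++++######+####----------#####
--+......++++++++++++++++#######++-+----------###+#
---.....+++++++++++++++++#######--------------+##++
-+.....-+++++++++++++++++#######---------------##++
--.....++++++++++++++########+##+--------------+##+
+.....-+++++++++++######+#+######--------------+##+
+.....-+++++++++#####+#+#########---------------##+
+.. ..-+++++++++#################+--------------+##
# ... +++++++++++#################--------------+##
# . ..###++++++++#################+-------------+##
# . ..+###+++++++#################+------------+###
#.....+#####++++++#################-----+-+########
#+....-#####++++++#################+---+###########
## ....######++++++################++############++
##.....-######+++++########+++#####++######+++#####
###.....+#######++++####+++++++####+++++###########
###+.....##########++++++++++++###+++###########+++
####.
[... 1533 characters left out ...]
########+++++#########++
##+.....########+++########+++#####++#####+++++####
+##.....-#########++#++#++++++####++++++###########
####.....+###############++++++###+++###########+++
####+.....+################++++#########++++++-----
#####+.....+#################++++++++------.-------
######+.....-#################+--------------------
++##+###-.....-##############---++-.---------------
+++######+.......++#######+--#++###++---------.----
##+########+.....----------###########+------------
##+###########+-...-----+#####++########+----------
#######++##################################+-------
#+##++########+++######+##+#################++-----
++++###+#++##++##+######+++####################+---
```

The slugs have shifted a little, so the tap worked. Tapping again on the same side.

```bash
python3 -m handwheel '[{"xyz":[0,0.01,0],"spin":0},{"xyz":[0,0.016,0],"spin":0},{"xyz":[0,0.016,0],"spin":0},{"xyz":[0,-0.022,0],"spin":0},{"xyz":[0,-0.02,0],"spin":0},{"xyz":[0,0,0],"spin":0},{"xyz":[0,0,0],"spin":0},{"xyz":[0,0,0],"spin":0},{"xyz":[0,0,0],"spin":0},{"xyz":[0,0,0],"spin":0},{"xyz":[0,0,0],"spin":0},{"xyz":[0,0,0],"spin":0}]' 0; python3 chk.py w6; python3 sl.py w6
```

```text
clock: 11.67
eef_pos: [614.4, -118.6, 160.2]
ee_rot: [-3.141, -0.0, 1.451]
force: [-0.3, 0.6, -0.6]
opening: -0.0
gripper_force: 0.0
[ 614.38340287 -118.60764489  160.23505531] 11.6667
dark [  94   81  115  166 4415] [125. 151.]
w6
------..-------.---+#####+#########################
-...-.----............+############+---############
....---.......--+++++++++##########-----+#######+##
.--.--......-+++++++++++####++##+-+------##########
.----.....-+++++++++++++######+-----------#########
.---.....-++++++++++++++#######------------########
---.....-++++++++++++++++######+------------#####++
--......+++++++++++++++++#######+------------####++
-- ... -+++++++++++++++++########-------------####+
-. ....++++++++++++++########+---+------------+###+
+. ...-+++++++++++#####++####+----------------+###+
+.. ..-+++++++++####++#######+---------------+####+
# . . ++++++++++##############-----------+#########
# . ..##+++++++++##############+--------+##########
# . ..####+++++++################-------+##########
# . ..+####++++++#################+-----+##########
#-....+#####++++++#################+----+##########
#+.....######+++++#################+++++###########
## ....-######+++++################++###########+++
##+.....########+++########+++#####++####+++++#####
+##.....-#########++#++#+++++++###+++++############
####.....+##############+++++++###++###########++++
####+.....+################++++########+++++-------
#####+.....-#################+++++++---------------
######+......#################+--------------------
++##+###-.....-+#############---+++.---------------
+++######+.......-+#######+-+#++###++---------.----
##+########+-....----------###########+------------
##+############+-..----+######++########+----------
#######++#################################++-------
#+##++########+++######+#+##################++-----
++++###+#++##++##+#######+#####################+---
```

View pics/w6.png

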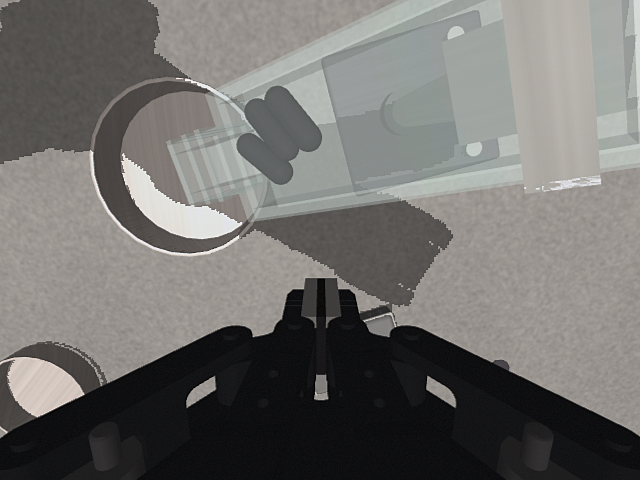

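The slugs are now tilted: the foremost is at (265,160), the others at (270,125) and (293,118). Tapping deeper.

```bash
python3 -m handwheel '[{"xyz":[0,0.01,0],"spin":0},{"xyz":[0,0.018,0],"spin":0},{"xyz":[0,0.018,0],"spin":0},{"xyz":[0,-0.026,0],"spin":0},{"xyz":[0,-0.02,0],"spin":0},{"xyz":[0,0,0],"spin":0},{"xyz":[0,0,0],"spin":0},{"xyz":[0,0,0],"spin":0},{"xyz":[0,0,0],"spin":0},{"xyz":[0,0,0],"spin":0},{"xyz":[0,0,0],"spin":0},{"xyz":[0,0,0],"spin":0}]' 0;  python3 chk.py w7; python3 sl.py w7;python3 -m handwheel '[{"xyz":[0,0.01,0],"spin":0},{"xyz":[0,0.018,0],"spin":0},{"xyz":[0,0.018,0],"spin":0},{"xyz":[0,-0.026,0],"spin":0},{"xyz":[0,-0.02,0],"spin":0},{"xyz":[0,0,0],"spin":0},{"xyz":[0,0,0],"spin":0},{"xyz":[0,0,0],"spin":0},{"xyz":[0,0,0],"spin":0},{"xyz":[0,0,0],"spin":0},{"xyz":[0,0,0],"spin":0},{"xyz":[0,0,0],"spin":0}]' 0; python3 chk.py w8; python3 sl.py w8
```

```text
clock: 12.77
eef_pos: [614.4, -118.6, 160.2]
ee_rot: [-3.141, -0.0, 1.451]
force: [-0.8, 0.9, -0.8]
opening: 0.2
gripper_force: 0.0
[ 614.35811669 -118.60835946  160.21352801] 12.7667
dark [  94   81  114  170 4437] [126. 151.]
w7
-..---..--+----.---+###+#+#########################
-...-.----............+#############---+###########
....----......--+++++++++#######++#+----+#######+##
.--.--......-+++++++++++####+++----------+#########
.----.....-+++++++++++++######+-----------#########
.---.....-++++++++++++++#######------------########
---.....-++++++++++++++++######+------------#####++
--......+++++++++++++++++#######+------------####++
-- ... -+++++++++++++++++########+------------####+
-. ....++++++++++++++########+--++------------+###+
+. ...-+++++++++++#####++####-----+-----------+###+
+. ...-+++++++++####++#######----------------+####+
# . . ++++++++++##############-----------##++######
# . ..##+++++++++##############+-------+###########
# . ..####+++++++###############+-------+##########
# .  .+####++++++#################+-----+##########
#-....+#####++++++#################+-
[... 1985 characters left out ...]
########++###########+++
##+.....########+++########+++#####++####+++++#####
+##.....-#########++#++#+++++++###+++++############
####.....+##############+++++++###++###########++++
####+.....+################++++########+++++-------
#####+.....-#################+++++++---------------
######+......#################+--------------------
++##+###-.....-+#############---++-.---------------
+++######+.......-+#######+-+#++###++---------.----
##+########+-....----------###########+------------
##+###########++-..----+######++########+----------
#######++##################################+-------
#+##++########+++######+#+##################++-----
++++###+##+##++##+#######++####################+---
```

```bash
python3 -m handwheel '[{"xyz":[0,0.01,0],"spin":0},{"xyz":[0,0.019,0],"spin":0},{"xyz":[0,0.019,0],"spin":0}]' 0; python3 -m handwheel '[{"xyz":[0,-0.024,0],"spin":0}]' 0; python3 -m handwheel '[{"xyz":[0,-0.024,0],"spin":0},{"xyz":[0,0,0],"spin":0},{"xyz":[0,0,0],"spin":0},{"xyz":[0,0,0],"spin":0},{"xyz":[0,0,0],"spin":0},{"xyz":[0,0,0],"spin":0},{"xyz":[0,0,0],"spin":0},{"xyz":[0,0,0],"spin":0}]' 0;  python3 chk.py w9; python3 sl.py w9|sed -n 3,22p
```

```text
clock: 14.22
eef_pos: [612.7, -76.0, 160.4]
ee_rot: [-3.141, 0.008, 1.449]
force: [-6.1, -16.4, -3.8]
opening: -0.1
gripper_force: 8.5
clock: 14.3
eef_pos: [613.4, -86.7, 158.6]
ee_rot: [-3.136, -0.004, 1.461]
force: [1.4, 2.2, -1.0]
opening: 0.0
gripper_force: 0.0
clock: 14.97
eef_pos: [614.4, -118.5, 160.2]
ee_rot: [-3.141, -0.0, 1.451]
force: [0.1, -0.5, 0.1]
opening: 0.2
gripper_force: 0.0
[ 614.3829284  -118.50604049  160.21272292] 14.9667
dark [  94   81  115  171 4559] [126. 152.]
dark [156 167  28  28 393] [170. 180.]
dark [133 170  30  36 546] [147. 188.]
slug 0.81 [132. 174. 155. 196.]
slug 0.75 [164.   1. 640. 223.]
slug 0.65 [156. 166. 181. 196.]
slug 0.47 [133. 182. 163. 207.]
......----............+############################
.....--.......--+++++++++#######################+##
....--......-+++++++++++####+++####################
.----.....-+++++++++++++######+####################
.---.....-+++++++++++++++######+#################+#
.--... .-++++++++++++++++########################++
.-...  .+++++++++++++++++########################++
--  .. -+++++++++++++++++++######################++
-.  . .++++++++++++++#####++######################+
-.  . -+++++++++++#####++#########################+
+     -+++++++++####++############################+
#     ++++++++++###################################
#     ##+++++++++##################################
#     ####++++-++##################################
#    .+#### .   -+#################################
#-   .+###   -   -#################################
#+ . ..##   .+-   +########+#######+###############
## . ..-#    ++-   ################++##########++++
##+. .. #+.   +#+-+########+++#####++####+++++#####
+##......###. -###++#++#+++++++###+++++############
```

All slugs left the flask, and three are detected in the dish around (147,188) and (170,180). I'll back away, rise and verify.

```bash
python3 -m handwheel '[{"xyz":[0,-0.03,0],"spin":0},{"xyz":[0,-0.03,0.03],"spin":0},{"xyz":[0,-0.03,0.04],"spin":0},{"xyz":[0,-0.02,0.03],"spin":0},{"xyz":[0,0,0],"spin":0},{"xyz":[0,0,0],"spin":0}]' 0
python3 - <<'E'
from h import *
for n in('wrist','side'): save(cap(n),n+'9')
a=cv2.imread('pics/w9.png')[60:280,60:360]; b=cv2.imread('pics/side9.png')[190:360,190:422]
cv2.imwrite('pics/fin.png',np.hstack([cv2.resize(x,(400,293),interpolation=cv2.INTER_CUBIC) for x in(a,b)]))
E
```

```text
clock: 15.57
eef_pos: [614.9, -226.8, 255.7]
ee_rot: [3.137, 0.002, 1.447]
force: [-0.0, 1.3, -0.0]
opening: 0.1
gripper_force: 0.0
```

View pics/fin.png

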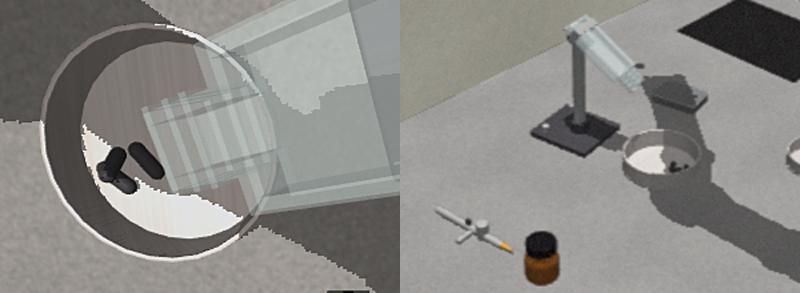

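All three slugs lie in the dish, at (112,163), (122,180) and (147,160) in the left crop. The flask is empty, and the jar, airbrush and tin are undisturbed.

```bash
python3 -c "
from station import manip; print(manip.finish_job())"
```

```text
the job is handed in; nothing more can be done
None
```

The job is handed in: the dish stands under the flask mouth with all three slugs in it, and the jar, airbrush and tin look undisturbed; it took about 16 s of the 64 s allowed.

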